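# Tip the carton onto the scan pad and scan it

### The arm

A 6-joint arm with a two-finger parallel gripper is mounted at the origin on the work surface. World frame = base frame: x ahead of the robot, y to its left, z up, the work surface at z = 0. Lengths are in m, angles in rad, forces in N, time in s.
With the tool pointing down it reaches from about 0.35 to 0.85 m from the base axis. Payload 8.1 kg.
Tool frame: the origin (TCP) lies midway between the tips of the shut fingers; the grasp point (between the pads) lies 19 mm behind it; y points along the fingers, z is the direction in which the jaws open and shut, and the axes are right-handed (so a half turn about y gives the same grasp; the last joint's range is limited). The gripper opens to 93 mm and grips with 3 to 60 N. Pads are 15 mm wide; open, the fingers measure 128 mm over their backs; the gripper's body (75 mm by 188 mm) begins 65 mm behind the grasp point.
Start: joints at [1.254, 0.13, 1.488, -0, 1.523, -0.085], TCP at [0.138, 0.584, 0.219] pointing down, gripper open.
Joint ranges: [-2.96, 2.96], [-0.89, 2.26], [0.02, 2.5], [-1.34, 4.48], [0, 2.73], [-2.66, 2.66]. Speed limits (rad/s): [2.39, 2.39, 2.79, 3.14, 3.14, 3.14].

### API

Orientations are given as a unit quaternion [x, y, z, w].
In Python, from workcell import env, vision, job_done, models, read_time, read_joint_pos, read_dq, read_joint_efforts, read_tcp_pos, read_eef_rot, read_wrist_force, read_wrist_torque, read_width gives the robot as it stands. Calls block until the motion is done:
- env.goto(position, orientation): joint-space move of the TCP to a pose.
- env.servo_line(position, rot=None, rate=0.15, contact_N=None): straight line of the TCP; rot=None keeps the orientation; rate is the mean speed in m/s. With contact_N (N) it stops when the force on the tool has changed by that much, and returns True; else False.
- env.move_j(angles): joint-space move.
- env.command_gripper(opening): finger opening in m; the grip force is fixed at half the most; returns when the fingers have stopped.
- env.hold(seconds).
- env.ik(position, orientation): joint angles nearest the present ones, or None.
- vision.camera(name): name is "side" or "top"; returns (picture, depth): 480x640x3 uint8, blue, green, red; 480x640 float32, m along the optical axis (not along the pixel's ray), 0 where there is no reading.
- vision.calibration(name): a dict with "camera_matrix" (3x3 intrinsics, pixels), "extrinsics" (4x4, takes a point from camera to world coordinates). Camera axes: x right, y down, z forward; pixel columns grow to the right and rows downward; lengths in m; the calibration is good to about 2 mm. A picture is of the moment at which its call begins. calibration takes no time and is no camera call.
A pose or a line that the arm cannot do raises env.Unreachable and nothing moves.
- job_done(): hands the job in, once; it reports no verdict.
Trained networks look in the newest picture that a camera, given by its name, has taken for a name from the list of things; names that differ only in an ending like _2 or _b are one class to them, and where a whole thing is asked for, a point or a joint stands for the part that bears it (a point fixed in the world has none). Each returns a list of dicts, best first, with "score" (0 to 1); they miss things now and then, are a little off and sometimes report something else, mostly with a low value. They report only what shows in the picture. A call takes as long as a camera call. They do not tell look-alikes from the thing itself.
- models.boxes_of(thing, camera): "centre" ([x, y, z] in m, in the coordinates of the camera as it stood for that picture, good to about 4 mm: the middle of the surface that is visible of it).
- models.place_of(thing, camera): "centre" ([x, y, z] in m, in the coordinates of the camera as it stood for that picture, good to about 4 mm: a listed point, or the origin of a listed thing).
Readings, each from a call of its own:
- read_time(): time.
- read_joint_pos(): joint angles.
- read_dq(): joint speeds.
- read_joint_efforts(): joint torques, N m.
- read_tcp_pos(): TCP position.
- read_eef_rot(): TCP orientation.
- read_wrist_force(): force on the tool from outside, world axes, zero at the start.
- read_wrist_torque(): the same for the moment, N m.
- read_width(): finger opening in m.
Only numpy, scipy, OpenCV 4.12 (cv2) and the standard library are available. Lean on these libraries where they do the work, as an engineer would, in place of code of your own. Each camera call takes 0.05 s, during which the arm holds its last target.

### The job

Book in the tall carton at the scan pad: tip it over by pushing high on its label side, so that it comes to lie flat with its label up inside the white taped frame. Then press the scan button all the way down once it is lying there. Do not pick the carton up, and leave the other things on the table where they are.

Things in the scene. Friction and masses are not known exactly. Their poses are not given: they have to be found in the camera images.
- carton: tall cardboard carton, 55 (x) x 80 (y) x 190 (z) mm, 0.25 to 0.47 kg, standing on the pad. Origin: centre of its underside; z up it. White label with black bars on its -x face; +x points over the taped frame: it must fall towards its +x, about its lower edge at x = 27.5. Past about 16 degrees of tilt it falls by itself.
- carton_center (a point): centre of the carton, half-way up (95 mm above its underside)
- carton_label (a point): middle of the carton's label face (carton x = -27.5, z = 95 mm)
- corner_a (a point): corner of the carton's label face, at carton x = -27.5 mm, y = +40, z = 0
- corner_b (a point): corner of the carton's label face, at carton x = -27.5 mm, y = -40, z = 0
- corner_c (a point): corner of the carton's label face, at carton x = -27.5 mm, y = +40, z = 190
- corner_d (a point): corner of the carton's label face, at carton x = -27.5 mm, y = -40, z = 190
- pad: fixed black rubber scan pad 4 mm thick with a white tape frame, 250 (x) x 150 (y) mm inside the 10 mm tape. Origin: centre of the frame at table height, z up. Rubber: x -200 to +160, y +-110. The carton starts at the -x end, across the tape, its +x within 0.1 rad of the pad's. Scanner on a post at x 30, y 230 (foot 100 across): its head tops out at 220 mm and reaches in to y = 185.
- scan_top (a point): centre of the top of the scan button: a round white cap 36 mm across, in a black ring on a fixed grey console 90 x 90 x 60 high, beyond the pad's +x end; pressed straight down
- scan (a joint): travel of the scan button in m: 0 is up, 0.006 fully down; springs back; 5 N holds it fully down
- short_box: bystander: short cardboard carton 70 x 70 x 85 high, standing; origin centre of its underside
- mug: bystander: white mug, 80 across, 95 high; origin centre of its underside
- stapler: bystander: stapler 140 x 36 x 58 high; origin centre of its underside
- notes: bystander: block of note paper 76 x 76 x 30 high; origin centre of its underside
- dispenser: bystander: black tape dispenser 150 x 60 x 91 high; origin centre of its underside
- glue: bystander: small white bottle, 32 across, 100 high; origin centre of its underside
- penpot: bystander: dark metal pen pot 72 across, 150 high with its pens; origin centre of its underside
Mind the look-alikes: they are no part of the job. Leave any blue look-alike of the carton alone.

How it is judged:
By the outcome, as a careful person would: the job done as asked, in the order asked, and still so for the second after the job is handed in, with the robot touching nothing.
It also fails if it takes over 48 s, if anything falls off the work surface, if the arm or the gripper's body presses on something with over 40 N, if the wrist force passes 120 N, or if a joint passes its speed limit or range.

## Working session

There is one attempt and no reset: what is moved stays moved. The work goes in short steps, each a Python script; the robot and the scene stay as the last script left them, time stands still between calls to the robot, and variables do not carry over. Pictures are saved under pics/ and viewed, and the job is handed in when it is done.

```bash
mkdir -p pics; ls; cat > h.py <<'E'
import numpy as np, cv2
from workcell import *
def w(cam,p):
    T=np.array(vision.calibration(cam)["extrinsics"]); return (T@np.r_[p,1])[:3]
def pix(cam,P):
    c=vision.calibration(cam);T=np.linalg.inv(np.array(c["extrinsics"]));q=(T@np.r_[P,1])[:3];u=np.array(c["camera_matrix"])@q;return u[:2]/u[2]
E
python3 - <<'E'
from h import *
for c in("side","top"):
    im,d=vision.camera(c); cv2.imwrite(f"pics/{c}0.png",im); np.save(f"{c}0.npy",d)
    for t in ["carton","carton_center","carton_label","corner_a","corner_b","corner_c","corner_d","pad","scan_top"]:
        for r in models.place_of(t,c)[:3]:
            P=w(c,r["centre"]); print(c,t,round(r["score"],2),P.round(3),pix(c,P).round())
print(read_time(),read_eef_rot(),read_tcp_pos(), read_width())
E
```

```text
pics
side carton 0.96 [0.589 0.217 0.004] [299. 354.]
side carton 0.64 [ 0.79   0.249 -0.002] [212. 356.]
side carton_center 0.75 [0.793 0.254 0.095] [204. 330.]
side carton_center 0.72 [0.586 0.215 0.103] [299. 325.]
side carton_label 0.86 [0.593 0.249 0.095] [293. 339.]
side carton_label 0.76 [0.775 0.277 0.096] [209. 339.]
side corner_a 0.94 [0.629 0.24  0.191] [275. 303.]
side corner_a 0.91 [0.558 0.251 0.198] [307. 308.]
side corner_a 0.83 [0.807 0.303 0.006] [197. 372.]
side corner_b 0.94 [0.629 0.24  0.191] [275. 303.]
side corner_b 0.91 [0.558 0.251 0.198] [307. 308.]
side corner_b 0.83 [0.807 0.303 0.006] [197. 372.]
side corner_c 0.94 [0.629 0.24  0.191] [275. 303.]
side corner_c 0.91 [0.558 0.251 0.198] [307. 308.]
side corner_c 0.83 [0.807 0.303 0.006] [197. 372.]
side corner_d 0.94 [0.629 0.24  0.191] [275. 303.]
side corner_d 0.91 [0.558 0.251 0.198] [307. 308.]
side corner_d 0.83 [0.807 0.303 0.006] [197. 372.]
side pad 0.98 [0.564 0.089 0.003] [319. 314.]
side scan_top 0.56 [ 0.594 -0.265  0.081] [327. 204.]
top carton 0.86 [0.587 0.22  0.004] [238. 239.]
top carton 0
[... 481 characters left out ...]
.7 [ 0.803  0.302 -0.006] [214. 168.]
top corner_b 0.85 [0.631 0.237 0.195] [222. 211.]
top corner_b 0.8 [0.742 0.251 0.001] [230. 188.]
top corner_b 0.7 [ 0.803  0.302 -0.006] [214. 168.]
top corner_c 0.85 [0.631 0.237 0.195] [222. 211.]
top corner_c 0.8 [0.742 0.251 0.001] [230. 188.]
top corner_c 0.7 [ 0.803  0.302 -0.006] [214. 168.]
top corner_d 0.85 [0.631 0.237 0.195] [222. 211.]
top corner_d 0.8 [0.742 0.251 0.001] [230. 188.]
top corner_d 0.7 [ 0.803  0.302 -0.006] [214. 168.]
top pad 0.57 [ 0.56   0.089 -0.001] [283. 250.]
top scan_top 0.43 [ 0.59  -0.259  0.086] [407. 237.]
1.0 [-0.70235554  0.08177467 -0.08176945  0.70236981] [0.13782147 0.58396003 0.21865795] 0.09324207705491196
```

View pics/side0.png

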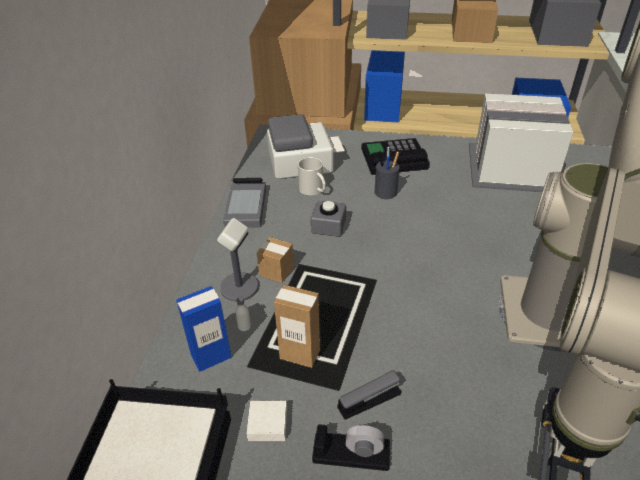

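View pics/top0.png

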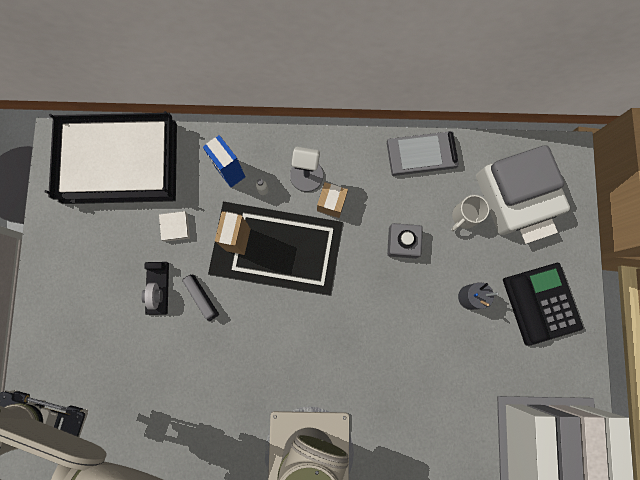

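The brown carton at side (299,330) / top (232,232) is standing on the pad with its label towards the camera. The blue look-alike at side (205,330) / top (225,162) stands off the pad. The button's white cap is at side (328,207) / top (407,239). I'll confirm with a crop and measure.

```bash
python3 - <<'E'
from h import *
im=cv2.imread("pics/side0.png"); t=cv2.imread("pics/top0.png")
cv2.imwrite("pics/crop0.png",np.hstack([cv2.resize(im[270:390,170:310],None,fx=2.8,fy=2.8),cv2.resize(t[180:320,190:350],(392,336))]))
def cloud(c,d):
    cal=vision.calibration(c);K=np.array(cal["camera_matrix"]);T=np.array(cal["extrinsics"])
    v,u=np.mgrid[:480,:640]; z=d
    P=np.stack([(u-K[0,2])/K[0,0]*z,(v-K[1,2])/K[1,1]*z,z],-1)
    return P@T[:3,:3].T+T[:3,3]
Pt=cloud("top",np.load("top0.npy"));Ps=cloud("side",np.load("side0.npy"))
# carton top
def rect(P,sel):
    return cv2.minAreaRect((P[sel][:,:2]*1000).astype(np.float32))
for n,P in(("top",Pt),("side",Ps)):
    sel=(P[...,2]>0.185)&(P[...,2]<0.2)&(abs(P[...,0]-.59)<.07)&(abs(P[...,1]-.22)<.07)
    print(n,sel.sum(),rect(P,sel),np.median(P[sel][:,2]))
# tape
m=(t.min(2)>170)&(abs(Pt[...,2])<.015)&(abs(Pt[...,0]-.56)<.13)&(Pt[...,1]<.24)&(Pt[...,1]>-.08)
print("tape",m.sum(),rect(Pt,m)); 
k=(t.max(2)<60)&(abs(Pt[...,2])<.015)&(abs(Pt[...,0]-.56)<.2)&(Pt[...,1]<.32)&(Pt[...,1]>-.12)
print("rubber",rect(Pt,k|m), cv2.boxPoints(rect(Pt,k|m)))
for n,P,I in(("top",Pt,t),("side",Ps,im)):
    b=(I.min(2)>150)&(P[...,2]>.05)&(P[...,2]<.11)&(abs(P[...,0]-.59)<.04)&(abs(P[...,1]+.26)<.04)
    print("btn",n,b.sum(),cv2.minEnclosingCircle((P[b][:,:2]*1000).astype(np.float32)),P[b].mean(0),np.percentile(P[b][:,2],[10,50,90]))
for th in ["short_box","mug","stapler","notes","dispenser","glue","penpot"]:
    print(th,[(round(r["score"],2),w("top",r["centre"]).round(3)) for r in models.place_of(th,"top")[:1]],[(round(r["score"],2),w("side",r["centre"]).round(3)) for r in models.place_of(th,"side")[:1]])
E
```

```text
top 666 ((587.0087890625, 220.03985595703125), (56.5101318359375, 81.21525573730469), 79.9352035522461) 0.19356932696840223
side 838 ((588.1427001953125, 219.50901794433594), (59.14052963256836, 82.32079315185547), 80.35201263427734) 0.19404298922205454
tape 810 ((563.0880126953125, 89.50263977050781), (269.3504638671875, 171.00120544433594), 81.3314208984375)
rubber ((563.4259643554688, 105.760986328125), (328.1696472167969, 465.33740234375), 11.3075532913208) [[ 356.90564  301.74033]
 [ 448.14685 -154.56435]
 [ 769.9463   -90.21835]
 [ 678.7051   366.0863 ]]
btn top 118 ((590.8065795898438, -261.401611328125), 17.56432342529297) [ 0.58977998 -0.26111072  0.08141777] [0.07642979 0.08182219 0.08542142]
btn side 84 ((593.7457275390625, -261.2139587402344), 20.219669342041016) [ 0.59169868 -0.25977684  0.08158403] [0.07782283 0.08158761 0.0850722 ]
short_box [(0.83, array([ 0.698, -0.051, -0.002]))] [(0.68, array([ 0.701, -0.055,  0.   ]))]
mug [(0.9, array([ 0.675, -0.45 ,  0.001]))] [(0.88, array([ 0.677, -0.454, -0.002]))]
stapler [(0.92, array([0.417, 0.319, 0.   ]))] [(0.8, array([0.415, 0.319, 0.001]))]
notes [(0.88, array([ 0.614,  0.407, -0.004]))] [(0.85, array([0.62 , 0.405, 0.001]))]
dispenser [] [(0.82, array([ 0.44 ,  0.441, -0.004]))]
glue [(0.61, array([ 0.739,  0.153, -0.002]))] [(0.8, array([ 0.738,  0.152, -0.001]))]
penpot [(0.93, array([ 0.432, -0.454, -0.   ]))] [(0.9, array([ 0.433, -0.461,  0.004]))]
```

View pics/crop0.png

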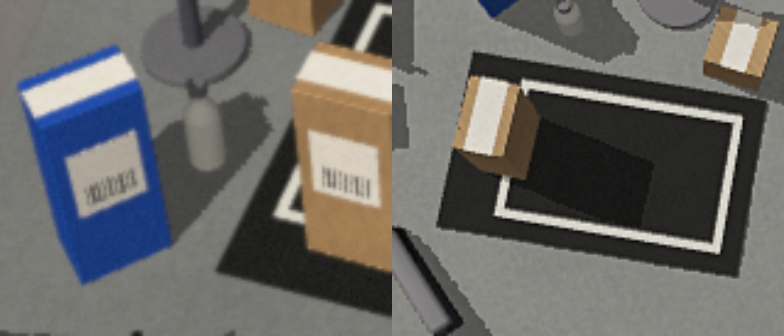

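The crop confirms that the brown carton on the pad is the target. The blue one and the short box stay untouched. Fallen, it should span pad x of about -105 to +85, which is inside the frame. Next: approach behind the label side.

```bash
cat >> h.py <<'E'
from scipy.spatial.transform import Rotation as R
def quat(jaw):
    z=np.array([jaw[0],jaw[1],0.]);z/=np.linalg.norm(z);y=np.array([0,0,-1.]);return R.from_matrix(np.c_[np.cross(y,z),y,z]).as_quat()
a=np.deg2rad(80.1); D=-np.array([np.cos(a),np.sin(a),0]); Yc=np.array([-D[1],D[0],0]); C=np.array([.5876,.2198,0])
PC=np.array([.563,.0895,0]); b=np.deg2rad(81.33); PX=-np.array([np.cos(b),np.sin(b),0]); PY=np.array([-PX[1],PX[0],0])
E
python3 - <<'E'
from h import *
print(R.from_quat(read_eef_rot()).as_matrix().round(2))
p=C-D*.085
best=None
for s in(1,-1):
    q=quat(s*Yc); j=env.ik(p+[0,0,.28],q); print(s,None if j is None else np.round(j,2))
    if j is not None:
        c=abs(np.array(j)-read_joint_pos()).sum()
        if best is None or c<best[0]: best=(c,q)
q=best[1]; print(best)
env.command_gripper(.03)
env.goto(p+[0,0,.28],q); print(read_tcp_pos(),read_time())
env.servo_line(p+[0,0,.165],rate=.15); print(read_tcp_pos(),read_width(),read_wrist_force(),read_time())
for c in("side","top"):
    im,d=vision.camera(c); cv2.imwrite(f"pics/{c}1.png",im)
E
```

```text
[[ 0.97 -0.    0.23]
 [-0.23 -0.    0.97]
 [-0.   -1.   -0.  ]]
1 [ 0.39  0.32  1.16 -0.    1.66  0.56]
-1 [ 0.39  0.32  1.16 -0.    1.66 -2.58]
(np.float64(2.166148729109964), array([-0.45499201,  0.54127837, -0.54127837,  0.45499201]))
[0.6014791  0.30466001 0.27987957] 4.775
[0.60284106 0.30395024 0.16643521] 0.030012718378722904 [-0.1053371  -0.63664136  0.13592951] 5.6917
```

```bash
python3 -c "
import cv2,numpy as np
cv2.imwrite('pics/c1.png',np.hstack([cv2.resize(cv2.imread('pics/side1.png')[180:420,150:410],None,fx=1.5,fy=1.5),cv2.resize(cv2.imread('pics/top1.png')[120:360,150:410],None,fx=1.5,fy=1.5)]))"
```

```text
(no output)
```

View pics/c1.png

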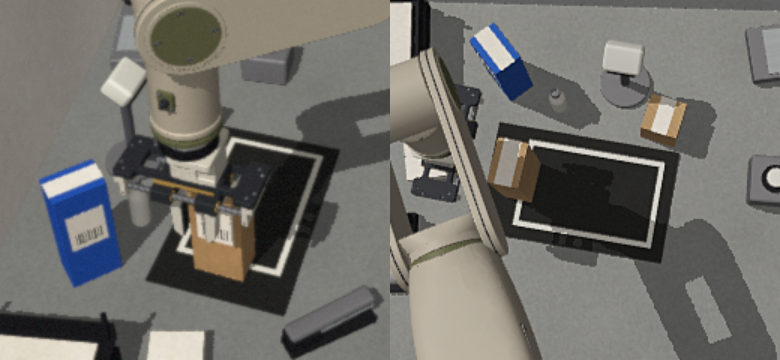

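The fingers are behind the label near the carton's top, centred on it. The carton is still upright and nothing is near the gripper. Pushing now.

```bash
python3 - <<'E'
from h import *
p0=C-D*.085+[0,0,.165]
hit=env.servo_line(p0+D*.07,rate=.05,contact_N=1.0)
t=read_tcp_pos();print(hit,t,(t-p0)@D,read_wrist_force(),read_time())
s=(np.array(t)-p0)@D
if hit:
    for k in range(1,8):
        env.servo_line(p0+D*(s+.009*k),rate=.06)
        print(k,(read_tcp_pos()-p0)@D,read_wrist_force().round(2),read_time())
    env.hold(.6)
for c in("side","top"):
    im,d=vision.camera(c); cv2.imwrite(f"pics/{c}2.png",im)
a,b=[cv2.imread(f'pics/{c}2.png') for c in("side","top")]
cv2.imwrite('pics/c2.png',np.hstack([cv2.resize(a[180:420,150:410],None,fx=1.5,fy=1.5),cv2.resize(b[120:360,150:410],None,fx=1.5,fy=1.5)]))
E
```

```text
False [0.59018522 0.23484869 0.16494899] 0.06973091576174846 [0.97288436 0.32646932 0.42701258] 7.3417
```

View pics/c2.png

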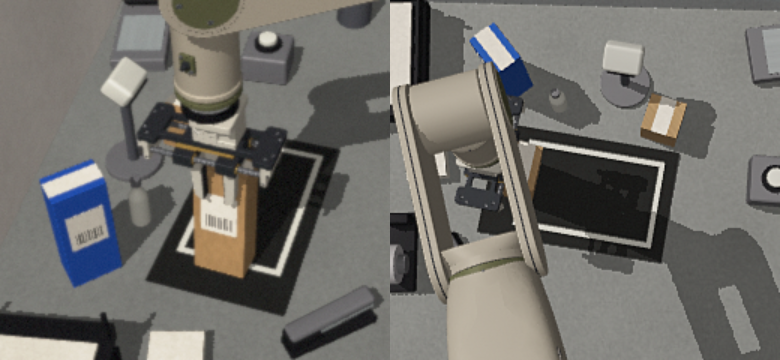

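The carton is already tilting: its top leans away, and the contact force stayed below the threshold. Continuing the push.

```bash
python3 - <<'E'
from h import *
p0=C-D*.085+[0,0,.165]
for s in (.085,.097,.108,.115):
    env.servo_line(p0+D*s,rate=.06); print(s,read_wrist_force().round(2),read_time())
env.hold(.6)
for c in("side","top"):
    im,d=vision.camera(c); cv2.imwrite(f"pics/{c}3.png",im)
a,b=[cv2.imread(f'pics/{c}3.png') for c in("side","top")]
cv2.imwrite('pics/c3.png',np.hstack([cv2.resize(a[180:420,150:410],None,fx=1.5,fy=1.5),cv2.resize(b[120:360,150:410],None,fx=1.5,fy=1.5)]))
E
```

```text
0.085 [-0.06 -0.79 -0.22] 7.8417
0.097 [-0.21 -0.42  1.02] 8.1917
0.108 [-0.03 -0.11 -0.29] 8.525
0.115 [0.77 1.11 0.33] 8.7917
```

View pics/c3.png

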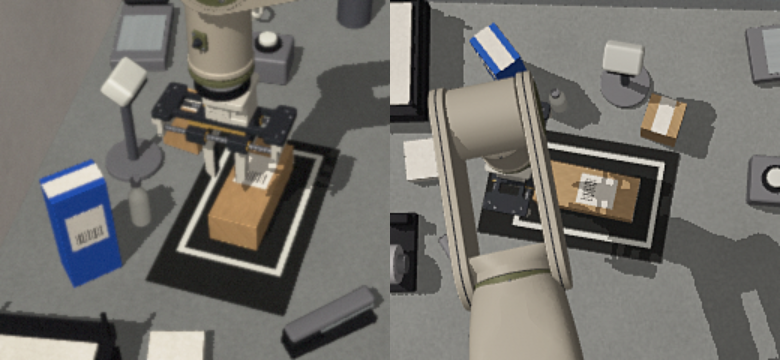

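The carton has fallen with its label up. I'll lift clear, move towards the button, and check where it lies.

```bash
python3 - <<'E'
from h import *
t=read_tcp_pos()
env.servo_line([t[0],t[1],.28],rate=.2)
env.command_gripper(0.0)
B=np.array([.5915,-.2605])
q=quat(np.array([1,0,0.]))
env.goto([B[0],B[1],.2],q)
print(read_tcp_pos(),read_width(),read_time())
def cloud(c,d):
    cal=vision.calibration(c);K=np.array(cal["camera_matrix"]);T=np.array(cal["extrinsics"])
    v,u=np.mgrid[:480,:640]
    P=np.stack([(u-K[0,2])/K[0,0]*d,(v-K[1,2])/K[1,1]*d,d],-1)
    return P@T[:3,:3].T+T[:3,3]
for c in("side","top"):
    im,d=vision.camera(c); cv2.imwrite(f"pics/{c}4.png",im)
    P=cloud(c,d); L=P-PC; x=L@PX;y=L@PY
    s=(P[...,2]>.05)&(P[...,2]<.07)&(abs(x)<.17)&(abs(y)<.1)
    r=cv2.minAreaRect((np.c_[x[s],y[s]]*1000).astype(np.float32)); print(c,s.sum(),r,np.median(P[s][:,2]));print(cv2.boxPoints(r).round())
a,b=[cv2.imread(f'pics/{c}4.png') for c in("side","top")]
cv2.imwrite('pics/c4.png',np.hstack([cv2.resize(a[180:420,150:410],None,fx=1.5,fy=1.5),cv2.resize(b[120:360,190:450],None,fx=1.5,fy=1.5)]))
E
```

```text
[ 0.59205882 -0.25951737  0.20038162] 0.0005328166811618558 12.5583
side 2016 ((-1.181121826171875, 0.8808631896972656), (82.57942962646484, 199.03530883789062), 88.7564697265625) 0.05926262232246127
[[-102.  -38.]
 [  97.  -43.]
 [  99.   40.]
 [-100.   44.]]
top 1902 ((-2.4054641723632812, -0.04590606689453125), (81.07139587402344, 190.64578247070312), 88.47541046142578) 0.05875792652273726
[[-99. -38.]
 [ 92. -43.]
 [ 94.  38.]
 [-97.  43.]]
```

View pics/c4.png

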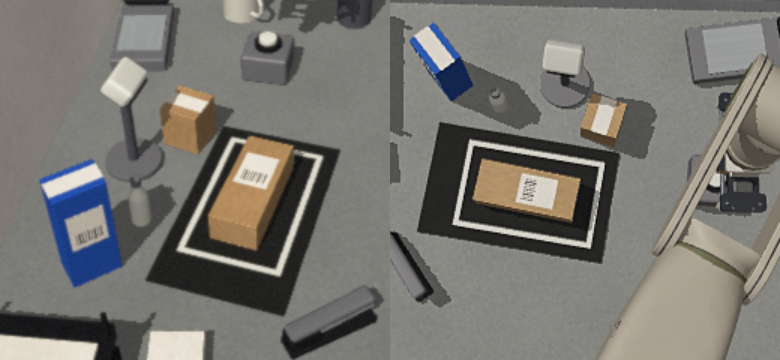

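The carton lies flat with its label up, well inside the frame: pad x about -99 to +95, y within ±44. Now the button.

```bash
python3 - <<'E'
from h import *
B=np.array([.5915,-.2605])
env.servo_line([*B,.1],rate=.15)
print(read_wrist_force().round(1))
f0=read_wrist_force()[2]
hit1=env.servo_line([*B,.07],rate=.02,contact_N=3); z1=read_tcp_pos()
print(hit1,z1,read_wrist_force().round(1))
hit=env.servo_line([*B,.062],rate=.015,contact_N=15); print(hit,read_tcp_pos(),read_wrist_force().round(1),read_time())
env.hold(.3); print(read_tcp_pos(),read_wrist_force().round(1))
im,d=vision.camera("side"); cv2.imwrite("pics/side5.png",cv2.resize(im[130:270,250:410],None,fx=4,fy=4))
E
```

```text
[-0.1 -0.4  0.3]
True [ 0.59130663 -0.26040499  0.07818973] [ 0.9 -0.7  3.8]
True [ 0.59135165 -0.26042652  0.07630791] [-2.   0.1  6.8] 14.9333
[ 0.59136593 -0.26044666  0.07630062] [-2.2  0.2  6.8]
```

View pics/side5.png

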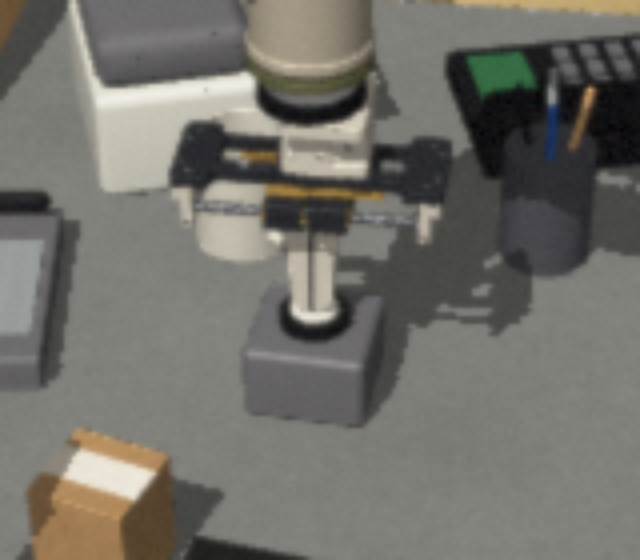

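The fingers are on the cap. Reading is 6.8 N; I'll press a little further to be sure it's against its stop.

```bash
python3 - <<'E'
from h import *
B=[.5914,-.2604]
for z in (.0755,.0745,.0735):
    hit=env.servo_line([*B,z],rate=.01,contact_N=20); env.hold(.2); f=read_wrist_force(); print(z,hit,read_tcp_pos()[2].round(5),f.round(1),read_time())
    if hit or f[2]>15: break
env.servo_line([*B,.16],rate=.1); env.hold(.3)
print(read_tcp_pos(),read_wrist_force().round(1),read_time())
for c in("side","top"):
    im,d=vision.camera(c); cv2.imwrite(f"pics/{c}6.png",im)
a,b=[cv2.imread(f'pics/{c}6.png') for c in("side","top")]
cv2.imwrite('pics/c6.png',np.hstack([cv2.resize(a,(400,300)),cv2.resize(b,(400,300))]))
E
```

```text
0.0755 False 0.07625 [-2.6  1.   8.9] 15.7333
0.0745 False 0.07612 [-4.6  2.4 15. ] 16.1833
[ 0.59118164 -0.26025289  0.1594506 ] [-0.4  0.5 -0.1] 17.4917
```

View pics/c6.png

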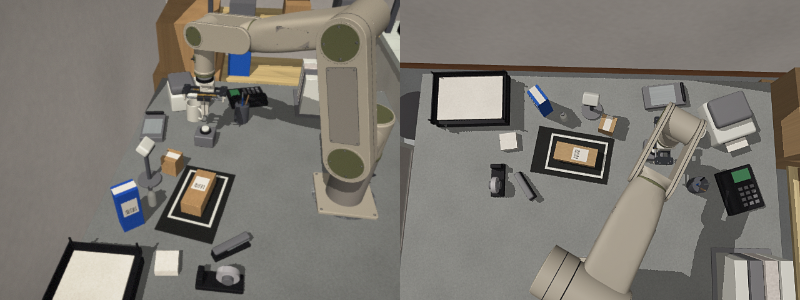

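The fingers stopped hard at z = 0.0762 with 15 N (5 N needed). The arm is now clear, the carton still lies in the frame, and the bystanders look undisturbed. Handing in.

```bash
python3 -c "
from h import *
for t in ['mug','short_box','penpot','glue','stapler','notes']:
    print(t,[w('side',r['centre']).round(3) for r in models.place_of(t,'side')[:1]])
job_done(); print(read_time())"
```

```text
mug [array([ 0.674, -0.45 , -0.001])]
short_box [array([ 0.7  , -0.053, -0.   ])]
penpot [array([ 0.432, -0.46 ,  0.002])]
glue [array([0.739, 0.155, 0.   ])]
stapler [array([ 0.417,  0.319, -0.001])]
notes [array([ 0.622,  0.404, -0.001])]
the job is handed in; nothing more can be done
the job is handed in; nothing more can be done
```

I tipped the brown carton over by pushing high on its label side, and it lies flat with its label up inside the white frame. I then pressed the scan button and handed the job in; the arm's clock read 17.5 s just before the final checks.

- **Carton:** depth from the top camera puts it at about x -99 to +94 mm and y ±43 mm in the pad's frame. The inside of the tape is ±125 by ±75 mm. The side camera agrees within about 5 mm.
- **Button:** the fingers came to a hard stop at z 0.0762 m. Force rose to 15 N there with only 0.1 mm more travel; 5 N is enough to hold it fully down. I did not read the button's travel joint directly; the hard stop is what shows it was fully pressed.
- **Other things:** the mug, short box, pen pot, glue, stapler and notes were found within about 5 mm of where they started. The dispenser and the blue look-alike I checked only by eye; both look unmoved.
- **Disagreement:** the contact stop during the push did not trigger at 1 N because the carton tilted with less force than that. I followed the tilt in the pictures instead.

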